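# Set the keeper screw of a luthier's thickness gauge

## Task

On the bench thickness gauge, use the red-balled lift lever to let the gauge arm gently down until its tip rests on the anvil, then swing the lever back to lift and lock the arm again. Then set the keeper: turn the brass thumbscrew clockwise until it seats on the lifted arm, back it off a quarter turn, and finish while still gripping the thumbscrew there, so that it cannot creep while I nip up its lock nut. Work the arm only by its lever, and leave the chisel, the offcut and the glue bottle where they lie.

Things in the scene. Friction and masses are not known exactly. Their poses are not given: they have to be found in the camera images.
- gauge: Bench thickness gauge, bolted down: green base plate 300 x 130 x 16 mm. Origin: centre of the plate's underside, on the bench; x runs from the nose (-x: dial, anvil) to the arm pivot (+x), y away from the lever, z up. A level arm, 18 wide, 20 high, centre line 100 mm above the bench, runs along x at y = 0 from pivot (x = +115) to dial (x = -115).
- bridge (a point): Centre of the top of the dark steel bridge that straddles the arm and carries the thumbscrew: 24 mm along gauge x, 76 mm along gauge y, 135 mm above the bench, at gauge x = -45, y = 0.
- beam (a joint): Angle of the gauge arm about its pivot: 0 = level, lifted and arrested; grows as the nose goes down; 0.085 rad = tip on the anvil (a drop of about 20 mm). The arm is nose-heavy and just rests on an eccentric on the lever's shaft, so it follows the lever down by its own weight.
- gauge_arm: The gauge arm with its dial indicator, moved only by the lever: do not push it. Origin: on the pivot axis, in the middle of the arm, 115 mm from the gauge's origin towards +x, 100 mm above the bench.
- dial (a point): Centre of the dial indicator on the nose of the arm: a round case 56 mm across and 24 mm thick, its axis along the gauge, its top 168 mm above the bench when the arm is level.
- tip (a point): The measuring tip under the dial; it stands about 20 mm above the anvil when the arm is lifted.
- anvil (a point): Top of the steel anvil, 42.5 mm above the bench.
- lever (a joint): Angle of the lift lever: 0 = arm lifted and arrested (the lever leans 0.70 rad from upright towards the pivot end, gauge +x), 1.4 rad = arm let down (it leans 0.70 rad towards the nose, gauge -x); stops at both ends. The tip reaches the anvil at about 1.2 rad. It stays where it is left; about 1 to 2 N at the ball moves it.
- lever_ball (a point): Red ball, 24 mm in diameter, on the end of the lift lever (an 8 mm steel rod). This is its centre, 105 mm from lever_pivot. It swings in the gauge's x-z plane, 100 mm to the -y side of the arm, its centre 139 mm above the bench at either end of the swing and 164 mm in the middle.
- lever_pivot (a point): Point on the lever's turning axis (which runs along the gauge's y axis) in the plane in which the ball swings; fixed, 59 mm above the bench.
- screw (a joint): Angle of the keeper thumbscrew: 0 = seated (its foot bears on the lifted arm; a hard stop), growing as it is backed off counter-clockwise seen from above; it rises 2 mm a turn. It starts 1.0 to 2.5 rad off its seat. It stays where it is left; about 0.06 Nm turns it, and at the seat the torque rises sharply.
- thumbscrew: The brass keeper thumbscrew. Origin: on its vertical axis at bench height (2 mm a turn above it when backed off). Its flat upright wing is 32 mm wide along its own x, 9 mm thick along its own y, from 153 to 177 mm above the origin, with a black mark on its +x half; at the seat its x axis lies along the gauge's x. Under the wing, turning with it: a 20 mm hub and a 22 mm lock nut.
- wing_grip (a point): Point on the screw's axis in the middle of the wing, 166 mm above the bench when seated: where to grip it across its 9 mm thickness. Its axes are the thumbscrew's.
- chisel: Wood-handled chisel, 240 mm long, 27 mm thick, lying on the bench beside the gauge. Origin: middle of its length, on the bench; its x axis points to the blade. Leave it alone.
- offcut: Pale wood offcut, 120 x 45 x 28 mm, lying on the bench on the lever's side. Origin: centre of its underside. Leave it alone.
- glue: Yellow glue bottle with a red cap, 52 mm in diameter, 115 mm tall, standing behind the pivot end of the gauge. Origin: centre of its underside. Leave it alone.

How it is judged:
By the outcome, as a careful person would: the job done as asked, in the order asked, and still so for the second after the job is handed in, while the arm keeps its last pose, push and grip.
It also fails if it takes over 72 s, if anything falls off the work surface, if the arm or the gripper's body presses on something with over 40 N, if the wrist force passes 120 N, or if a joint passes its speed limit or range.

## Robot

A 6-joint arm with a two-finger parallel gripper is mounted at the origin on the work surface. World frame = base frame: x ahead of the robot, y to its left, z up, the work surface at z = 0. Lengths are in m, angles in degrees, forces in N, time in s.
With the tool pointing down it reaches from about 0.3 to 0.75 m from the base axis. Payload 8.5 kg.
Tool frame: the origin (TCP) lies on the centre line of the jaws, within the pads' length; the fingertips stand 11 mm ahead of it and the grasp point (between the pads) lies 8 mm behind it; z points along the fingers, y is the line along which they close (so a half turn about z gives the same grasp; the last joint's range is limited). The gripper opens to 85 mm and grips with 20 to 120 N. Pads are 22 mm wide; open, the fingers measure 114 mm over their backs; the gripper's body (76 mm by 85 mm) begins 54 mm behind the grasp point. The pads swing forward as they close: fully open they stand 13 mm farther back than shut.
Start: joints at [-12.336, 21.807, 74.336, -0, 83.858, -12.336], TCP at [0.55, 0, 0.242] pointing down, gripper open.
Joint ranges: [-178.18, 178.18], [-50.72, 133.34], [12.68, 142.11], [-81.47, 261.47], [9.98, 163.14], [-165.26, 165.26]. Speed limits (degrees/s): [136.94, 136.94, 180, 180, 180, 180].

## Interface

Orientations are given as a 3x3 rotation matrix whose columns are the frame's x, y, z axes.
In Python, from rig import env gives the robot as it stands.
- The arm moves only by the shell command python3 nudge.py 'ROWS' [FORCE]. ROWS is a JSON object whose key "motion" holds a list of rows, 1 to 10 of them, each of 5 numbers: dx, dy, dz in m, then a turn about the tool's z in degrees, then the finger opening in m; each row shifts and turns the commanded pose from where the row before left it, along the tool's axes as they then stand; what a row does not reach is not made up. A row lasts 1/10 s, in which the tool goes at most 0.05 m and 8.59 degrees, less where a joint would pass 70% of its speed; a pose out of reach is approached as far as the arm can. The fingers move at their own pace and stop on an object; FORCE is the grip in N (left out, the last holds). Time passes only in rows, so rows that do not move let the fingers close. It prints the time, the measured TCP pose, the force, the opening and the grip force at its end. Input that does not fit is refused with a message, and nothing moves.
- env.observe(): the state, without advancing time (a new reading comes with each control period).
- env.get_image(name): name is "scene" or "side" or "wrist"; returns a dict with "pixels" (400x640x3 uint8, red, green, blue), "K" (3x3 intrinsics, pixels), "extrinsics" (4x4, takes a point from world to camera coordinates). Camera axes: x right, y down, z forward; pixel columns grow to the right and rows downward; lengths in m; the calibration is good to about 2 mm. The wrist camera is an equidistant fisheye: a pixel r from the principal point sees the ray r / f radians off the axis. A picture is of the moment at which its call begins. There is no depth.
- env.close_job(): hands the job in; it is judged then, once.
The state is a dict: "time_s": time; "q": joint angles; "qvel": joint speeds; "joint_efforts": joint torques, N m; "position": TCP position; "tool_rot": TCP orientation; "ft_force": force on the tool from outside, world axes, zero at the start; "wrist_torque": the same for the moment, N m; "grip_width": finger opening in m; "gripper_force": force on a finger pad.
Only numpy, scipy, OpenCV 4.12 (cv2) and the standard library are available. Lean on these libraries where they do the work, as an engineer would, in place of code of your own. Each camera call takes 0.05 s, during which the arm holds its last target. There are 200 camera calls.

## Working session

There is one attempt and no reset: what is moved stays moved. The work goes in short steps, Python scripts to look and compute and a shell command to move; the robot and the scene stay as the last step left them, time stands still between calls to the robot, and variables do not carry over. Pictures are saved under pics/ and viewed, at most 11 in all, crops included, and the job is handed in when it is done.

```bash
ls; mkdir -p pics; python3 - <<'E'
from rig import env
import cv2
for n in ["scene","side"]:
    d=env.get_image(n); cv2.imwrite(f"pics/{n}0.png",d["pixels"][:,:,::-1]); print(n,d["K"].tolist(),d["extrinsics"].round(4).tolist())
d=env.get_image("wrist");cv2.imwrite("pics/wrist0.png",d["pixels"][:,:,::-1]);print(d["K"].tolist())
o=env.observe();print(o)
E
```

```text
nudge.py
pics
rig.py
scene [[406.06787865276004, 0.0, 320.01082132515387], [0.0, 406.06787865276004, 204.0207477526144], [0.0, 0.0, 1.0]] [[-0.4614, 0.8871, -0.0141, 0.3021], [0.6396, 0.3216, -0.6982, -0.3094], [-0.6148, -0.3312, -0.7158, 1.4091], [0.0, 0.0, 0.0, 1.0]]
side [[413.28164204048, 0.0, 312.308391457169], [0.0, 413.28164204048, 204.28869802360262], [0.0, 0.0, 1.0]] [[0.9237, -0.3831, 0.0032, -0.5905], [-0.1897, -0.4645, -0.865, 0.2335], [0.3329, 0.7984, -0.5017, 0.8207], [0.0, 0.0, 0.0, 1.0]]
[[309.70691628693146, 0.0, 322.5080255897268], [0.0, 309.70691628693146, 198.38682019794092], [0.0, 0.0, 1.0]]
{'time_s': 0.15, 'q': array([-1.23366733e+01,  2.18332518e+01,  7.43711772e+01, -1.80107252e-03,
        8.38570419e+01, -1.23338788e+01]), 'qvel': array([-0.04352183, -0.14725928, -0.22485297, -0.01037994,  0.03257009,
       -0.0469705 ]), 'joint_efforts': array([ 1.94521621e-03, -4.48624384e+01, -2.31344014e+01, -1.86937300e-04,
        3.77541786e-03, -1.65174959e-05]), 'position': array([5.49800701e-01, 2.48041174e-05, 2.41864216e-01]), 'tool_rot': array([[ 4.54968508e-05,  9.99999443e-01, -1.05477187e-03],
       [ 9.99999979e-01, -4.52873005e-05,  1.98691886e-04],
       [ 1.98644008e-04, -1.05478089e-03, -9.99999424e-01]]), 'ft_force': array([ 0.32782558, -0.54638585, -0.919801  ]), 'wrist_torque': array([-0.03214336, -0.01969022, -0.02132722]), 'gripper_force': 0.0, 'grip_width': 0.08540678154995852}
```

View pics/scene0.png

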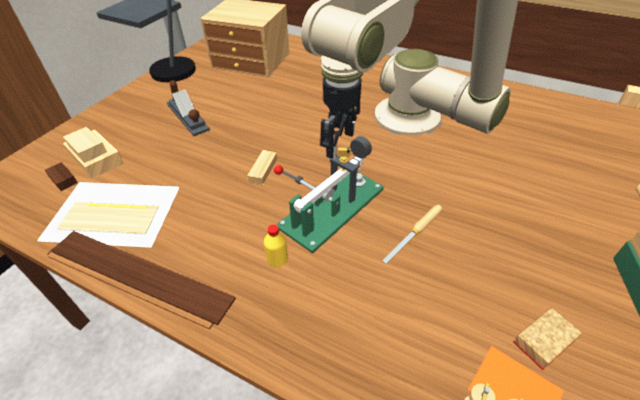

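View pics/side0.png

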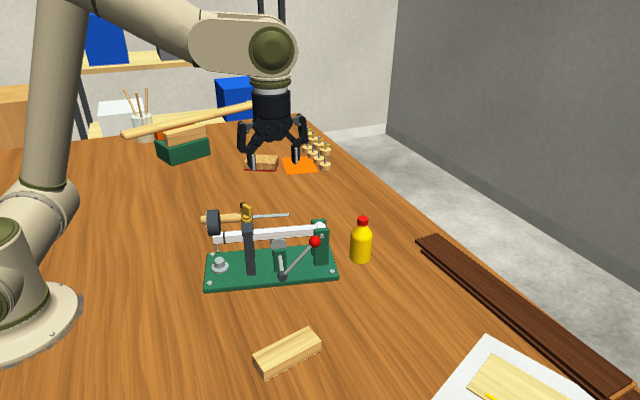

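The scene view shows the gauge at about (330,210), red ball (278,170), glue (275,245) and chisel (415,230). The side view shows the gauge plate corners near (204,290) and (338,280), the ball at (315,241), the brass wing at (246,212) and the offcut at (287,352). I'll enlarge both.

```bash
python3 - <<'E'
import cv2
a=cv2.imread("pics/side0.png")[195:300,195:350];cv2.imwrite("pics/side0c.png",cv2.resize(a,None,fx=5,fy=5,interpolation=cv2.INTER_CUBIC))
a=cv2.imread("pics/scene0.png")[130:250,265:395];cv2.imwrite("pics/scene0c.png",cv2.resize(a,None,fx=5,fy=5,interpolation=cv2.INTER_CUBIC))
E
```

```text
(no output)
```

View pics/side0c.png

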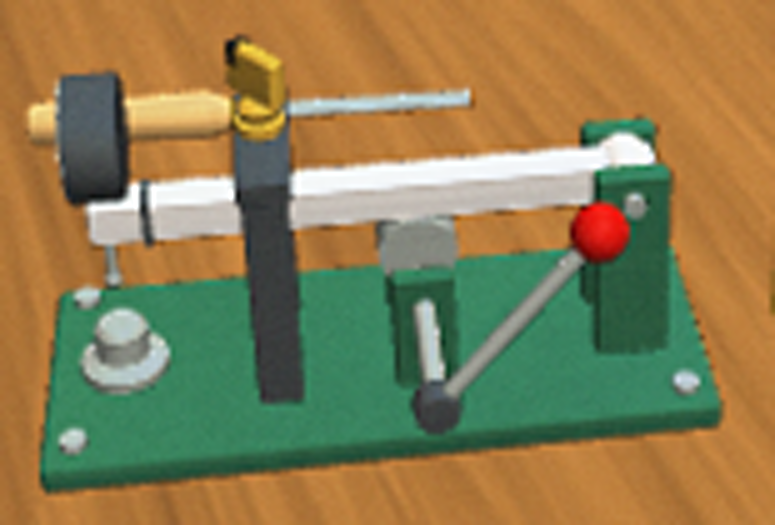

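View pics/scene0c.png

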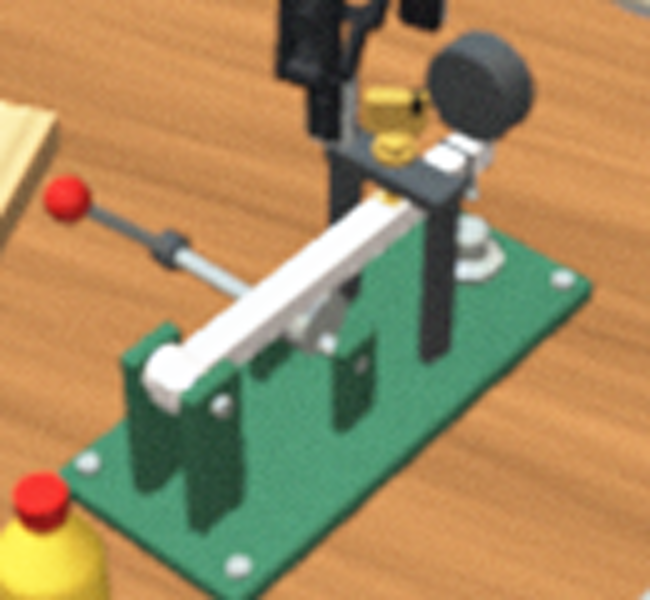

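The side crop shows plate top corners (44,474), (718,410) and (64,292), the ball (600,233), the lever hub (437,405), and the wing top running from the mark (233,45) to (282,72). The scene crop shows the ball (68,198), plate corners (592,287) and (65,473), and the wing from (364,92) to the mark (425,95). Next I fit the gauge pose and wing angle.

```bash
cat > fit.py <<'E'
from rig import env
import numpy as np
from scipy.optimize import least_squares
C={n:env.get_image(n) for n in("side","scene")}
off={"side":(195,195),"scene":(265,130)}
def proj(n,p):
    d=C[n];c=d["extrinsics"]@np.r_[p,1];u=d["K"]@c[:3];return u[:2]/u[2]
obs=[("side",(44,474),(-.15,-.065,.016)),("side",(718,410),(.15,-.065,.016)),("side",(64,292),(-.15,.065,.016)),
("side",(600,233),"ball"),("side",(437,405),"piv"),("scene",(68,198),"ball"),("scene",(592,287),(-.15,.065,.016)),("scene",(65,473),(.15,-.065,.016)),
("side",(236,45),"w+"),("side",(281,70),"w-"),("scene",(424,96),"w+"),("scene",(365,97),"w-"),]
def pts(v,k):
    x,y,a,xl,th=v
    if k=="ball":k=(xl+.0676,-.1,.139)
    if k=="piv":k=(xl,-.1,.059)
    if k in("w+","w-"):
        s=.016 if k=="w+" else -.016
        k=(-.045+s*np.cos(th),s*np.sin(th),(.177 if 1 else 0)+.002*th/6.28)
    c,s=np.cos(a),np.sin(a);return np.array([x+c*k[0]-s*k[1],y+s*k[0]+c*k[1],k[2]])
def f(v):
    return np.concatenate([proj(n,pts(v,k))-((np.array(u)+.5)/5-.5+off[n]) for n,u,k in obs])
if __name__=="__main__":
    for a0 in(0,1.5,3,-1.5):
      for t0 in(1,2.5):
        r=least_squares(f,[.55,0,a0,0,t0])
        if r.cost<200: print(r.cost,r.x.round(4),np.degrees(r.x[2]));print(r.fun.reshape(-1,2).round(1).tolist())
        
    v=r.x
    for n,k in dict(ball="ball",bd=(.0,-.1,.1),wing=(-.045,0,.166),dial=(-.127,0,.14),bendp=(-.045,.038,.135)).items():print(n,pts(v,k).round(4))
E
python3 fit.py
```

```text
13.327052914806995 [ 0.5203 -0.0352 -0.2385  0.0183  2.2167] -13.664558528583655
[[-1.0, -0.4], [1.9, -1.4], [-1.0, -0.3], [-0.1, 0.4], [-0.0, 0.6], [0.1, 0.6], [0.7, -1.1], [-3.2, 0.3], [-0.7, -1.6], [-0.3, -1.2], [0.7, -0.2], [-0.5, -0.8]]
13.327052914681039 [ 0.5203 -0.0352 -0.2385  0.0183  2.2167] -13.664558539587786
[[-1.0, -0.4], [1.9, -1.4], [-1.0, -0.3], [-0.1, 0.4], [-0.0, 0.6], [0.1, 0.6], [0.7, -1.1], [-3.2, 0.3], [-0.7, -1.6], [-0.3, -1.2], [0.7, -0.2], [-0.5, -0.8]]
13.327052914674821 [ 0.5203 -0.0352 -0.2385  0.0183  2.2167] -13.66455739867731
[[-1.0, -0.4], [1.9, -1.4], [-1.0, -0.3], [-0.1, 0.4], [-0.0, 0.6], [0.1, 0.6], [0.7, -1.1], [-3.2, 0.3], [-0.7, -1.6], [-0.3, -1.2], [0.7, -0.2], [-0.5, -0.8]]
13.327052914722042 [ 0.5203 -0.0352 -0.2385  0.0183  2.2167] -13.664558595446044
[[-1.0, -0.4], [1.9, -1.4], [-1.0, -0.3], [-0.1, 0.4], [-0.0, 0.6], [0.1, 0.6], [0.7, -1.1], [-3.2, 0.3], [-0.7, -1.6], [-0.3, -1.2], [0.7, -0.2], [-0.5, -0.8]]
11.335762859247094 [ 0.5202 -0.035   6.0443  0.0186 -4.0609] 346.3120525695119
[[-1.1, -0.5], [1.8, -1.4], [-1.1, -0.4], [-0.1, 0.3],
[... 277 characters left out ...]
-3.1, 0.3], [-0.8, -0.8], [-0.3, -0.5], [0.8, 0.4], [-0.4, -0.2]]
13.327052914686039 [ 0.5203 -0.0352 -0.2385  0.0183  2.2167] -13.664558651890273
[[-1.0, -0.4], [1.9, -1.4], [-1.0, -0.3], [-0.1, 0.4], [-0.0, 0.6], [0.1, 0.6], [0.7, -1.1], [-3.2, 0.3], [-0.7, -1.6], [-0.3, -1.2], [0.7, -0.2], [-0.5, -0.8]]
13.327052914783138 [ 0.5203 -0.0352 -0.2385  0.0183  2.2167] -13.664559639802384
[[-1.0, -0.4], [1.9, -1.4], [-1.0, -0.3], [-0.1, 0.4], [-0.0, 0.6], [0.1, 0.6], [0.7, -1.1], [-3.2, 0.3], [-0.7, -1.6], [-0.3, -1.2], [0.7, -0.2], [-0.5, -0.8]]
ball [ 0.5802 -0.1527  0.139 ]
bd [ 0.4967 -0.1324  0.1   ]
wing [ 0.4766 -0.0246  0.166 ]
dial [ 0.3969 -0.0052  0.14  ]
bendp [0.4856 0.0123 0.135 ]
```

Gauge is at (0.520,-0.035), yaw -13.7°; ball at (0.580,-0.153,0.139); screw is about 127° off its seat. These agree with the given heights and sizes. Next I go above the ball and align the jaws across the swing plane.

```bash
python3 nudge.py '{"motion": [[-0.0305,0.006,0,0,0.05],[-0.0305,0.006,0,0,0.05],[-0.0305,0.006,0,0,0.05],[-0.0305,0.006,0,0,0.05],[-0.0305,0.006,0,-8.5,0.05],[0,0,0,-8.5,0.05],[0,0,0,-8.5,0.05],[0,0,0,-8.5,0.05],[0,0,0,-8.5,0.05],[0,0,0,-8.5,0.05]]}' 20; python3 nudge.py '{"motion": [[0,0,0,-8.5,0.05],[0,0,0,-8.5,0.05],[0,0,0,-8.3,0.05],[0,0,0.03,0,0.05],[0,0,0,0,0.05],[0,0,0,0,0.05]]}'
python3 - <<'E'
from rig import env
import numpy as np,cv2
o=env.observe();print(o["position"],o["tool_rot"].round(3).tolist(),o["grip_width"],o["q"].round(1))
d=env.get_image("wrist");cv2.imwrite("pics/w1.png",d["pixels"][:,:,::-1]);print(d["extrinsics"].round(4).tolist())
E
```

```text
time_s: 1.25
position: [0.5799, -0.1525, 0.2421]
tool_rot: [[-0.781, 0.625, -0.0], [0.625, 0.781, 0.0], [0.0, -0.0, -1.0]]
ft_force: [0.5, 0.8, 0.9]
grip_width: 0.0498
gripper_force: 0.0
time_s: 1.85
position: [0.5799, -0.1525, 0.2125]
tool_rot: [[-0.971, 0.237, -0.001], [0.237, 0.971, 0.0], [0.001, 0.0, -1.0]]
ft_force: [0.7, -0.2, 0.6]
grip_width: 0.05
gripper_force: 0.0
[ 0.57992743 -0.15247967  0.21246624] [[-0.971, 0.237, -0.001], [0.237, 0.971, 0.0], [0.001, 0.0, -1.0]] 0.049981665857734045 [ -26.    28.1   69.     0.    83.  -102.3]
[[0.2368, 0.9716, -0.0002, 0.0109], [0.9178, -0.2236, 0.328, -0.5998], [0.3186, -0.0779, -0.9447, 0.156], [0.0, 0.0, 0.0, 1.0]]
```

View pics/w1.png

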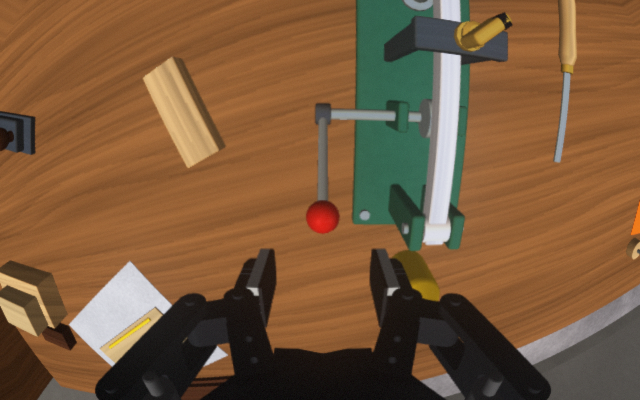

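The wrist view shows the ball at (323,217) centred between the fingers, with the wing from (458,42) to its mark at (508,18); the jaws are parallel to the arm. I check the ball and wing positions from this view.

```bash
cat > wr.py <<'E'
import numpy as np
def ray(d,u,v,z):
    K=d["K"];E=d["extrinsics"];a=np.array([u-K[0,2],v-K[1,2]])/K[0,0];r=np.hypot(*a)
    c=np.r_[a/r*np.sin(r),np.cos(r)];R=E[:3,:3];o=-R.T@E[:3,3];w=R.T@c
    return o+w*(z-o[2])/w[2]
E
python3 - <<'E'
from rig import env
from wr import *
d=env.get_image("wrist")
for n,u,v,z in[("ball",323,217,.139),("wing+",507,20,.177),("wing-",463,40,.177),("hub",468,38,.15),("piv",323,114,.059)]:print(n,ray(d,u,v,z).round(4))
E
```

```text
ball [ 0.5819 -0.1528  0.139 ]
wing+ [ 0.4717 -0.013   0.177 ]
wing- [ 0.4821 -0.0473  0.177 ]
hub [ 0.4784 -0.0294  0.15  ]
piv [ 0.516  -0.1367  0.059 ]
```

```bash
python3 nudge.py '{"motion": [[-0.001,0,0.02,0,0.05],[0,0,0.02,0,0.05],[0,0,0.02,0,0.05],[0,0,0.015,0,0.05],[0,0,0.006,0,0.05],[0,0,0,0,0.0],[0,0,0,0,0.0],[0,0,0,0,0.0],[0,0,0,0,0.0],[0,0,0,0,0.0]]}' 25
python3 - <<'E'
import numpy as np
a=np.linspace(-.7,.7,9);p=np.c_[-105*np.sin(a)*-1,-105*np.cos(a)];print((np.diff(p,axis=0)/3).round(2).tolist())
E
```

```text
time_s: 2.95
position: [0.5814, -0.153, 0.1324]
tool_rot: [[-0.972, 0.237, 0.002], [0.237, 0.972, -0.001], [-0.002, -0.001, -1.0]]
ft_force: [-0.6, 0.1, 6.4]
grip_width: 0.0221
gripper_force: 24.8
[[5.01, -3.52], [5.54, -2.59], [5.91, -1.59], [6.09, -0.53], [6.09, 0.53], [5.91, 1.59], [5.54, 2.59], [5.01, 3.52]]
```

```bash
python3 nudge.py '{"motion": [[0.005,0,-0.0035,0,0],[0.005,0,-0.0035,0,0],[0.005,0,-0.0035,0,0],[0.0055,0,-0.0026,0,0],[0.0055,0,-0.0026,0,0],[0.0055,0,-0.0026,0,0],[0.006,0,-0.0016,0,0],[0.006,0,-0.0016,0,0],[0.006,0,-0.0016,0,0]]}'
python3 - <<'E'
from rig import env
import cv2
d=env.get_image("side");cv2.imwrite("pics/side1.png",cv2.resize(d["pixels"][150:310,190:370,::-1],None,fx=3.5,fy=3.5,interpolation=cv2.INTER_CUBIC))
E
```

```text
time_s: 3.85
position: [0.532, -0.1408, 0.1543]
tool_rot: [[-0.972, 0.237, -0.001], [0.237, 0.972, 0.0], [0.001, 0.0, -1.0]]
ft_force: [1.6, -0.9, -1.0]
grip_width: 0.0222
gripper_force: 24.7
```

View pics/side1.png

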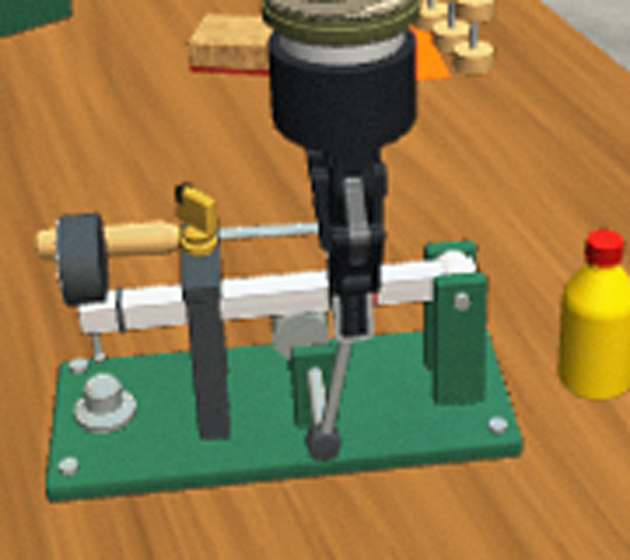

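The lever follows the jaws: rod from (323,440) to the fingers at (350,330), nearly upright, with the tip still above the anvil. I continue to the end.

```bash
python3 nudge.py '{"motion": [[0.006,0,-0.0005,0,0],[0.006,0,-0.0005,0,0],[0.006,0,-0.0005,0,0],[0.006,0,0.0005,0,0],[0.006,0,0.0005,0,0],[0.006,0,0.0005,0,0],[0.006,0,0.0016,0,0],[0.006,0,0.0016,0,0],[0.006,0,0.0016,0,0],[0.0055,0,0.0026,0,0]]}'; python3 nudge.py '{"motion": [[0.0055,0,0.0026,0,0],[0.0055,0,0.0026,0,0],[0.005,0,0.0035,0,0],[0.005,0,0.0035,0,0],[0.003,0,0.002,0,0],[0,0,0,0,0],[0,0,0,0,0],[0,0,0,0,0]]}'
python3 - <<'E'
from rig import env
import cv2
d=env.get_image("side");cv2.imwrite("pics/side2.png",cv2.resize(d["pixels"][150:310,190:370,::-1],None,fx=3.5,fy=3.5,interpolation=cv2.INTER_CUBIC))
E
```

```text
time_s: 4.9
position: [0.4744, -0.1266, 0.1472]
tool_rot: [[-0.972, 0.237, -0.0], [0.237, 0.972, 0.0], [0.0, 0.0, -1.0]]
ft_force: [-0.1, 0.9, 9.7]
grip_width: 0.022
gripper_force: 26.4
time_s: 5.7
position: [0.4514, -0.1209, 0.1327]
tool_rot: [[-0.972, 0.237, -0.001], [0.237, 0.972, 0.001], [0.001, 0.001, -1.0]]
ft_force: [-3.3, 4.1, 4.3]
grip_width: 0.022
gripper_force: 27.2
```

View pics/side2.png

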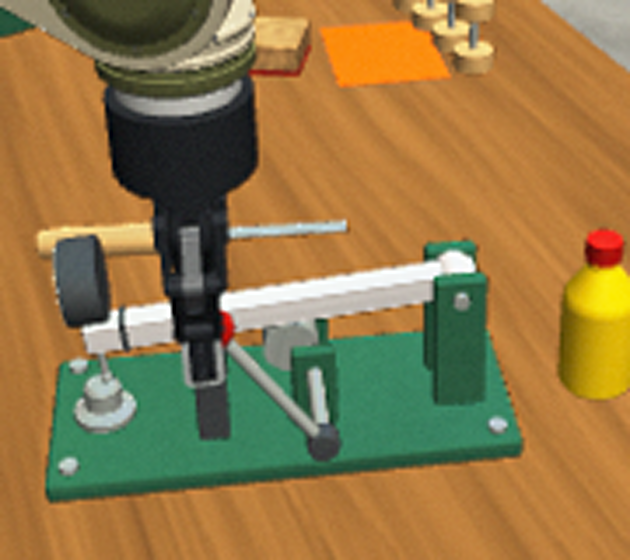

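The tip at (103,375) rests on the anvil; the nose has dropped and the lever leans to the nose, ball still gripped at (225,325). I swing it back to its stop.

```bash
python3 nudge.py '{"motion": [[-0.004,0,-0.0028,0,0],[-0.005,0,-0.0035,0,0],[-0.005,0,-0.0035,0,0],[-0.0055,0,-0.0026,0,0],[-0.0055,0,-0.0026,0,0],[-0.0055,0,-0.0026,0,0],[-0.006,0,-0.0016,0,0],[-0.006,0,-0.0016,0,0],[-0.006,0,-0.0016,0,0],[-0.006,0,-0.0005,0,0]]}'; python3 nudge.py '{"motion": [[-0.006,0,-0.0005,0,0],[-0.006,0,-0.0005,0,0],[-0.006,0,0.0005,0,0],[-0.006,0,0.0005,0,0],[-0.006,0,0.0005,0,0],[-0.006,0,0.0016,0,0],[-0.006,0,0.0016,0,0],[-0.006,0,0.0016,0,0],[-0.0055,0,0.0026,0,0],[-0.0055,0,0.0026,0,0]]}';python3 nudge.py '{"motion": [[-0.0055,0,0.0026,0,0],[-0.005,0,0.0035,0,0],[-0.005,0,0.0035,0,0],[-0.004,0,0.0028,0,0],[-0.002,0,0.0015,0,0],[0,0,0,0,0],[0,0,0,0,0]]}'
```

```text
time_s: 6.75
position: [0.505, -0.1342, 0.156]
tool_rot: [[-0.972, 0.237, -0.0], [0.237, 0.972, 0.0], [0.0, 0.0, -1.0]]
ft_force: [-2.3, 7.1, -8.4]
grip_width: 0.0221
gripper_force: 25.2
time_s: 7.75
position: [0.5629, -0.1485, 0.1466]
tool_rot: [[-0.972, 0.237, 0.002], [0.237, 0.972, -0.001], [-0.002, -0.001, -1.0]]
ft_force: [-3.0, 4.8, 0.3]
grip_width: 0.0225
gripper_force: 25.0
time_s: 8.45
position: [0.5833, -0.1536, 0.133]
tool_rot: [[-0.972, 0.237, 0.002], [0.237, 0.972, -0.001], [-0.002, -0.001, -1.0]]
ft_force: [-4.8, 4.2, 11.8]
grip_width: 0.0222
gripper_force: 26.0
```

```bash
python3 nudge.py '{"motion": [[0,0,0,0,0.05],[0,0,0,0,0.05],[0,0,0,0,0.05],[0,0,-0.02,0,0.05],[0,0,-0.035,0,0.05],[0,0,-0.035,0,0.05],[0,0,-0.022,0,0.05],[0.0264,0.0196,0,0,0.05],[0.0264,0.0196,0,0,0.05],[0.0264,0.0196,0,0,0.05]]}'; python3 nudge.py '{"motion": [[0.0264,0.0196,0,0,0.04],[0.0264,0.0196,0,7.9,0.04],[0,0,0,7.9,0.04],[0,0,0,7.9,0.04],[0,0,0,7.9,0.04],[0,0,0,7.9,0.04],[0,0,0,7.9,0.04],[0,0,0,7.9,0.04],[0,0,0,0,0.04],[0,0,0,0,0.04]]}'
python3 - <<'E'
from rig import env
import cv2,numpy as np
d=env.get_image("wrist")["pixels"][80:330,170:490,::-1];s=env.get_image("side")["pixels"][205:285,195:355,::-1]
cv2.imwrite("pics/w2.png",np.vstack([cv2.resize(d,(448,350)),cv2.resize(s,(448,224),interpolation=cv2.INTER_CUBIC)]))
E
```

```text
time_s: 9.45
position: [0.5191, -0.0768, 0.2432]
tool_rot: [[-0.971, 0.237, 0.0], [0.237, 0.971, -0.0], [-0.0, -0.0, -1.0]]
ft_force: [1.0, 0.6, 0.3]
grip_width: 0.05
gripper_force: 0.0
time_s: 10.45
position: [0.4779, -0.0269, 0.2433]
tool_rot: [[-0.362, 0.932, 0.0], [0.932, 0.362, -0.0], [-0.0, 0.0, -1.0]]
ft_force: [0.1, 0.2, -0.3]
grip_width: 0.0402
gripper_force: 0.0
```

View pics/w2.png

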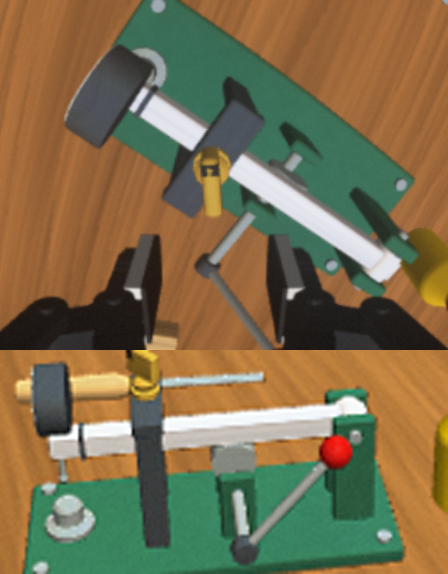

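The arm is level and the lever ball is back at (315.7,241.4) in full side pixels, the same as at the start, so it is locked. In the wrist view the wing is almost aligned between the jaws at (212,190). I enlarge it.

```bash
python3 - <<'E'
from rig import env
import cv2
d=env.get_image("wrist")["pixels"][180:250,290:360,::-1]
cv2.imwrite("pics/w3.png",cv2.resize(d,(560,560),interpolation=cv2.INTER_CUBIC))
E
```

```text
(no output)
```

View pics/w3.png

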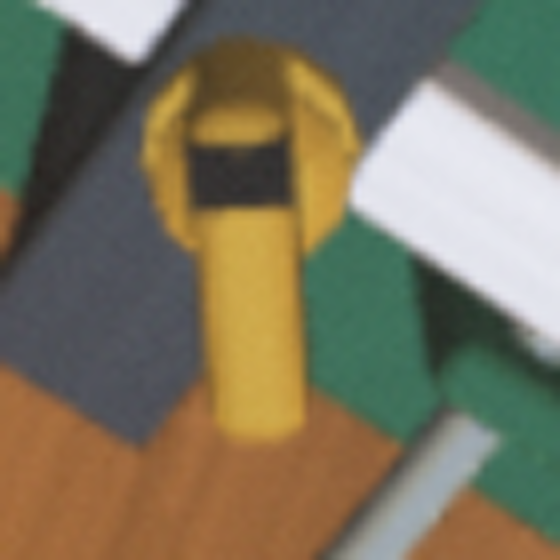

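The crop shows the black mark at (240,175) with edges x=188..292, and the gold wing down to (262,438) with edges 217..305. Next I fit the wing box against this.

```bash
python3 - <<'E'
from rig import env
from wr import *
d=env.get_image("wrist");E=d["extrinsics"];print("cam",-E[:3,:3].T@E[:3,3])
K=d["K"]
def pj(p):
    c=E[:3,:3]@p+E[:3,3];r=np.hypot(c[0],c[1]);t=np.arctan2(r,c[2]);u=np.array([K[0,2],K[1,2]])+K[0,0]*t*c[:2]/r
    return ((u-[290,180]+.5)*8-.5).round(0).tolist()
for ang in(107,111,115):
  a=np.radians(ang);X=np.array([np.cos(a),np.sin(a),0]);Y=np.array([-X[1],X[0],0])
  for z in(.1777,.1537):
    print(ang,z,[pj(np.array([.4775,-.027,z])+sx*X*.016+sy*Y*.0045) for sx,sy in((1,1),(1,-1),(-1,1),(-1,-1))])
f=lambda x,y:((x+.5)/8-.5+290,(y+.5)/8-.5+180)
E
```

```text
cam [0.44792427 0.0522219  0.37486997]
107 0.1777 [[212.0, 145.0], [319.0, 152.0], [189.0, 484.0], [290.0, 491.0]]
107 0.1537 [[217.0, 61.0], [313.0, 68.0], [196.0, 373.0], [288.0, 379.0]]
111 0.1777 [[199.0, 148.0], [306.0, 149.0], [202.0, 488.0], [303.0, 488.0]]
111 0.1537 [[205.0, 64.0], [302.0, 64.0], [207.0, 376.0], [299.0, 377.0]]
115 0.1777 [[186.0, 152.0], [292.0, 145.0], [214.0, 490.0], [315.0, 484.0]]
115 0.1537 [[194.0, 68.0], [290.0, 61.0], [219.0, 379.0], [310.0, 373.0]]
```

Wing direction is ~115°, its axis near (0.477,-0.026), so θ ≈ 129°. I align, lower onto it and grip.

```bash
python3 nudge.py '{"motion": [[0.001,-0.0005,0.02,-3.8,0.04],[0,0,0.02,0,0.04],[0,0,0.02,0,0.04],[0,0,0.013,0,0.04],[0,0,0.004,0,0.04],[0,0,0,0,0.04],[0,0,0,0,0],[0,0,0,0,0],[0,0,0,0,0],[0,0,0,0,0]]}' 40;  python3 nudge.py '{"motion": [[0,0,0,0,0]]}'; python3 -c "
from rig import env;o=env.observe();print(o['wrist_torque'],o['ft_force'],o['position'])"
```

```text
time_s: 11.65
position: [0.4767, -0.0263, 0.1671]
tool_rot: [[-0.42, 0.908, -0.0], [0.908, 0.42, -0.001], [-0.001, -0.001, -1.0]]
ft_force: [-4.3, -2.4, 5.4]
grip_width: 0.0083
gripper_force: 41.1
time_s: 11.75
position: [0.4768, -0.0263, 0.1671]
tool_rot: [[-0.42, 0.908, 0.0], [0.908, 0.42, -0.001], [-0.001, -0.0, -1.0]]
ft_force: [-4.8, -3.2, 6.7]
grip_width: 0.008
gripper_force: 41.1
[-0.39787926  0.71134696  0.02720244] [-4.78350811 -3.17802123  6.68534161] [ 0.4767564  -0.02632788  0.167073  ]
```

```bash
T="python3 -c \"
from rig import env;import numpy as np;o=env.observe();R=o['tool_rot'];print('yaw',np.degrees(np.arctan2(R[1,1],R[0,1])).round(2),o['wrist_torque'].round(2),o['q'].round(1)[5])\""; 
python3 nudge.py '{"motion": [[0,-0.0004,0,5,0],[0,0,0.00003,5,0],[0,0,0.00003,5,0],[0,0,0.00003,5,0],[0,0,0.00003,5,0],[0,0,0.00003,5,0],[0,0,0.00003,5,0],[0,0,0.00003,5,0],[0,0,0.00003,5,0],[0,0,0.00003,5,0]]}'; eval "$T"
python3 nudge.py '{"motion": [[0,0,0.00003,5,0],[0,0,0.00003,5,0],[0,0,0.00003,5,0],[0,0,0.00003,5,0],[0,0,0.00003,5,0],[0,0,0.00003,5,0],[0,0,0.00003,5,0],[0,0,0.00003,5,0],[0,0,0.00003,5,0],[0,0,0.00003,5,0]]}'; eval "$T"; echo "$T">t.sh
```

```text
time_s: 12.75
position: [0.4745, -0.0263, 0.1667]
tool_rot: [[0.428, 0.904, -0.005], [0.904, -0.428, -0.001], [-0.003, -0.004, -1.0]]
ft_force: [-15.8, -2.7, 13.6]
grip_width: 0.0084
gripper_force: 42.1
yaw -25.37 [-0.52  2.26  0.07] 8.0
time_s: 13.75
position: [0.473, -0.0247, 0.1663]
tool_rot: [[0.967, 0.253, -0.008], [0.253, -0.967, 0.002], [-0.007, -0.004, -1.0]]
ft_force: [-21.6, 6.1, 18.5]
grip_width: 0.0082
gripper_force: 42.9
yaw -75.35 [0.92 3.24 0.08] 58.0
```

The track fits a circle of radius 2.7 mm, so the screw's axis lies 2.7 mm along tool +x from my TCP. I regrip centred.

```bash
python3 nudge.py '{"motion": [[0,0,0,0,0.03],[0,0,0,0,0.03],[0,0,0,0,0.03],[0,0,0,0,0.03]]}'; python3 -c "
from rig import env;import numpy as np;o=env.observe();R=o['tool_rot'];A=np.array([.4756,-.0239,.167]);print(R.T@(A-o['position']),o['ft_force'],o['position'])"; bash t.sh
```

```text
time_s: 14.15
position: [0.4769, -0.0263, 0.1658]
tool_rot: [[0.967, 0.256, 0.0], [0.256, -0.967, -0.0], [0.0, 0.0, -1.0]]
ft_force: [0.1, 0.0, -0.0]
grip_width: 0.0299
gripper_force: 0.0
[-0.00069825 -0.00262344 -0.00123216] [ 0.08173361  0.00812373 -0.00222553] [ 0.47694642 -0.02625774  0.16576858]
yaw -75.18 [0.03 0.03 0.01] 57.8
```

```bash
python3 nudge.py '{"motion": [[-0.0007,-0.0026,-0.001,0,0.03],[0,0,0,0,0.03],[0,0,0,0,0],[0,0,0,0,0],[0,0,0,0,0],[0,0,0,0,0]]}'; bash t.sh; python3 nudge.py '{"motion": [[0,0,0.00003,3,0],[0,0,0.00003,3,0],[0,0,0.00003,3,0],[0,0,0.00003,3,0],[0,0,0,0,0]]}'; bash t.sh
```

```text
time_s: 14.75
position: [0.4753, -0.0237, 0.1668]
tool_rot: [[0.967, 0.255, 0.0], [0.255, -0.967, 0.0], [0.0, -0.0, -1.0]]
ft_force: [-0.5, 1.4, 1.6]
grip_width: 0.008
gripper_force: 40.8
yaw -75.2 [ 0.26  0.12 -0.01] 58.0
time_s: 15.25
position: [0.4753, -0.0237, 0.1668]
tool_rot: [[0.999, 0.048, 0.0], [0.048, -0.999, 0.0], [0.0, -0.0, -1.0]]
ft_force: [-1.0, 2.1, 3.6]
grip_width: 0.0075
gripper_force: 41.0
yaw -87.23 [ 0.31  0.1  -0.02] 70.1
```

```bash
python3 nudge.py '{"motion": [[0,0,0.00002,3,0],[0,0,0.00002,3,0],[0,0,0,0,0]]}'|grep grip_w; bash t.sh; for i in 1; do python3 nudge.py '{"motion": [[0,0,0.00002,2,0],[0,0,0.00002,2,0],[0,0,0,0,0]]}'|grep grip_w;  bash t.sh; python3 nudge.py '{"motion": [[0,0,0.00002,2,0],[0,0,0,0,0]]}'|grep grip_w;  bash t.sh; python3 nudge.py '{"motion": [[0,0,0.00002,2,0],[0,0,0,0,0]]}'|grep grip_w;  bash t.sh; done
```

```text
grip_width: 0.0083
yaw -93.16 [ 0.39  0.12 -0.04] 76.0
grip_width: 0.0082
yaw -97.1 [ 0.43  0.21 -0.01] 79.9
grip_width: 0.0078
yaw -99.1 [ 0.39  0.25 -0.06] 81.9
grip_width: 0.0081
yaw -101.11 [ 0.47  0.27 -0.13] 83.9
```

```bash
python3 nudge.py '{"motion": [[0,0,0.00001,2,0],[0,0,0,0,0]]}'|grep -E "grip_w|ft";  bash t.sh; python3 nudge.py '{"motion": [[0,0,0.00001,2,0],[0,0,0,0,0]]}'|grep -E "grip_w|ft";  bash t.sh; python3 nudge.py '{"motion": [[0,0,0,2,0],[0,0,0,0,0]]}'|grep -E "grip_w|ft";  bash t.sh
python3 - <<'E'
from rig import env
import cv2,numpy as np
d=env.get_image("wrist")["pixels"][150:350,230:430,::-1];s=env.get_image("scene")["pixels"][130:200,310:380,::-1]
cv2.imwrite("pics/w4.png",np.hstack([cv2.resize(d,(400,400)),cv2.resize(s,(400,400),interpolation=cv2.INTER_CUBIC)]))
E
```

```text
ft_force: [-1.4, 2.4, 6.5]
grip_width: 0.0082
yaw -103.11 [ 0.49  0.29 -0.03] 85.9
ft_force: [-1.9, 2.4, 5.7]
grip_width: 0.0082
yaw -105.02 [0.45 0.21 0.7 ] 87.9
ft_force: [-1.6, 2.7, 6.7]
grip_width: 0.0081
yaw -106.96 [0.48 0.2  1.15] 89.8
```

View pics/w4.png

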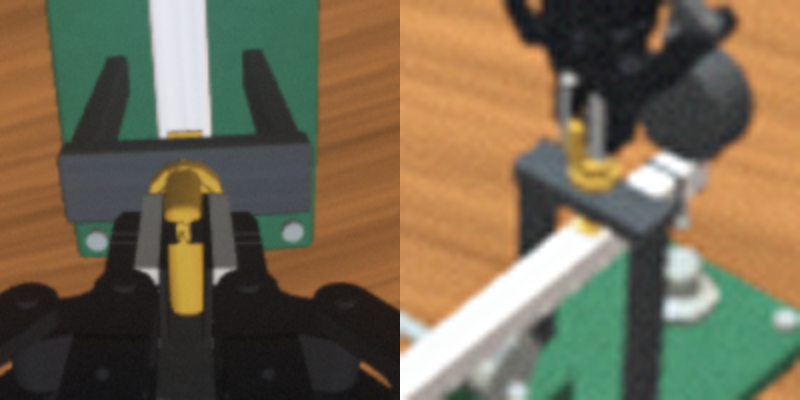

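The wrist view shows the wing lying along the arm, gripped between the pads at (185,230). The torque rises sharply from about -103.5° to 1.15 Nm, where the gauge axis predicts the seat, so the screw is seated. I back it off, watching the unloading.

```bash
for k in 1; do python3 nudge.py '{"motion": [[0,0,0,-1.5,0],[0,0,0,0,0]]}'|grep grip_w; bash t.sh;python3 nudge.py '{"motion": [[0,0,0,-1,0],[0,0,0,0,0]]}'|grep grip_w; bash t.sh;python3 nudge.py '{"motion": [[0,0,0,-1,0],[0,0,0,0,0]]}'|grep grip_w; bash t.sh; python3 nudge.py '{"motion": [[0,0,0,-1.5,0],[0,0,0,0,0]]}'|grep grip_w; bash t.sh; done
```

```text
grip_width: 0.0082
yaw -105.4 [0.43 0.22 0.8 ] 88.3
grip_width: 0.0082
yaw -104.46 [0.45 0.23 0.56] 87.3
grip_width: 0.008
yaw -103.52 [0.48 0.23 0.01] 86.4
grip_width: 0.0082
yaw -102.0 [0.43 0.28 0.07] 84.8
```

```bash
python3 nudge.py '{"motion": [[0,0,-0.00003,-5,0],[0,0,-0.00003,-5,0],[0,0,-0.00003,-5,0],[0,0,-0.00003,-5,0],[0,0,-0.00003,-5,0],[0,0,-0.00003,-5,0],[0,0,-0.00003,-5,0],[0,0,-0.00003,-5,0],[0,0,-0.00003,-5,0]]}'; bash t.sh; python3 nudge.py '{"motion": [[0,0,-0.00003,-5,0],[0,0,-0.00003,-5,0],[0,0,-0.00003,-5,0],[0,0,-0.00003,-5,0],[0,0,-0.00003,-5,0],[0,0,-0.00003,-5,0],[0,0,-0.00003,-5,0],[0,0,-0.00003,-5,0],[0,0,0,-3.3,0],[0,0,0,0,0]]}'; bash t.sh;  python3 nudge.py '{"motion": [[0,0,0,0,0],[0,0,0,0,0],[0,0,0,0,0]]}'; bash t.sh
python3 - <<'E'
from rig import env
import cv2,numpy as np
d=env.get_image("wrist")["pixels"][150:350,230:430,::-1];s=env.get_image("side")["pixels"][195:295,195:345,::-1]
cv2.imwrite("pics/w5.png",np.vstack([cv2.resize(d,(300,300)),cv2.resize(s,(450,300),interpolation=cv2.INTER_CUBIC)[:,:300]]) if 0 else np.hstack([cv2.resize(d,(300,300)),cv2.resize(s,(450,300),interpolation=cv2.INTER_CUBIC)]))
E
```

```text
time_s: 18.65
position: [0.4754, -0.0237, 0.1669]
tool_rot: [[0.837, 0.547, 0.0], [0.547, -0.837, 0.0], [0.0, -0.0, -1.0]]
ft_force: [-1.0, 3.1, 5.6]
grip_width: 0.0081
gripper_force: 41.3
yaw -56.85 [ 0.49  0.24 -0.06] 39.7
time_s: 19.65
position: [0.4753, -0.0237, 0.1671]
tool_rot: [[0.236, 0.972, 0.0], [0.972, -0.236, 0.0], [0.0, -0.0, -1.0]]
ft_force: [-1.8, 3.9, 4.5]
grip_width: 0.0081
gripper_force: 41.3
yaw -13.65 [0.53 0.24 0.07] -3.5
time_s: 19.95
position: [0.4753, -0.0237, 0.1671]
tool_rot: [[0.238, 0.971, 0.0], [0.971, -0.238, 0.0], [0.0, 0.0, -1.0]]
ft_force: [-1.6, 3.5, 6.1]
grip_width: 0.0081
gripper_force: 41.3
yaw -13.74 [0.54 0.18 0.04] -3.4
```

View pics/w5.png

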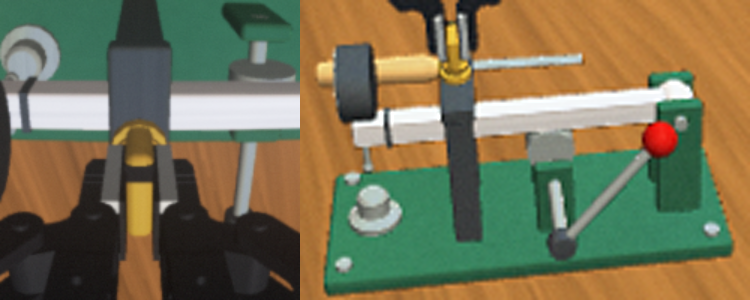

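The wing at (140,190) stands square across the arm, in the pads, a quarter turn off its seat. In the side view the arm is level and the lever is at its lifted stop, ball at (660,138). I hand it in.

```bash
python3 -c "
from rig import env;print(env.close_job())"
```

```text
the job is handed in; nothing more can be done
None
```

The arm was let down until its tip rested on the anvil, then lifted and locked again with the lever; the thumbscrew was seated, backed off 90°, and is still gripped there. The job is handed in at about 20 s, and I never touched the chisel, offcut or glue bottle.

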